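Prop the sander hood open

ROBOT

A 6-joint arm with a two-finger parallel gripper is mounted at the origin on the work surface. World frame = base frame: x ahead of the robot, y to its left, z up, the work surface at z = 0. Lengths are in mm, angles in rad, forces in N, time in s.
With the tool pointing down it reaches from about 300 to 775 mm from the base axis. Payload 14.6 kg.
Tool frame: the origin (TCP) lies at the very end of the fingers, on their centre line; the grasp point (between the pads) lies 19 mm behind it; z points along the fingers, y is the line along which they close (so a half turn about z gives the same grasp; the last joint's range is limited). The gripper opens to 94 mm and grips with 3 to 60 N. Pads are 16 mm wide; open, the fingers measure 119 mm over their backs; the gripper's body (75 mm by 177 mm) begins 78 mm behind the grasp point.
Start: joints at [1.239, 0.3, 1.521, -0, 1.321, -0.067], TCP at [143.942, 530.82, 205.446] pointing down, gripper open.
Joint ranges: [-3.03, 3.03], [-0.79, 2.21], [0.23, 2.52], [-1.04, 4.18], [0, 3.07], [-2.55, 2.55]. Speed limits (rad/s): [2.22, 2.22, 2.57, 3.14, 3.14, 3.14].

INTERFACE

Orientations are given as [roll, pitch, yaw] about the fixed x, y, z axes, in that order (R = Rz(yaw) Ry(pitch) Rx(roll)).
In Python, from cell import manip, camera, get_calibration gives the robot as it stands. The module is installed in compiled form; this text tells all that it offers.
- The arm moves only by the tool jog_arm, never from a script. Its argument "plan" is one flat list of numbers, 6 for each row, row after row: the shift along the world's x, y, z in m, then the turn, a rotation vector about the world's x, y, z in degrees. A call has 1 to 20 rows; each row is the pose to reach, as a shift and turn from the pose commanded when the call began; what a row does not reach only later rows make up. A row lasts 1/10 s, in which the tool goes at most 50 mm and 8.59 degrees, less where a joint would pass 70% of its speed; a pose out of reach is approached as far as the arm can. A call with a gripper value outside its range is refused whole. "claw" is the finger opening in m, from 0 to 0.094, set as the call begins (left out, the last holds). The fingers move at their own pace and stop on an object; "force" is the grip in N (left out, the last holds). Time passes only in rows, so rows that repeat a pose let the fingers close. It gives the time, the measured TCP pose, the force, the opening and the grip force at its end, in the units of the state.
- manip.read_state(): the state, without advancing time (a new reading comes with each control period).
- camera(name): name is "side" or "top"; returns (picture, depth): 480x640x3 uint8, red, green, blue; 480x640 float32, mm along the optical axis (not along the pixel's ray), 0 where there is no reading.
- get_calibration(name): a dict with "fx", "fy", "cx", "cy" (pixels), "k1" (the pictures are not rectified: a ray, as slopes to the right and down, at radius r is drawn at 1 + k1 r^2 times it, then the intrinsics apply), "origin" and "attitude" of the camera in the world. Camera axes: x right, y down, z forward; pixel columns grow to the right and rows downward; lengths in mm; the calibration is good to about 2 mm. A picture is of the moment at which its call begins. get_calibration takes no time and is no camera call.
- manip.sign_off(): hands the job in; it is judged then, once.
The state is a dict: "clock": time; "joints": joint angles; "qd": joint speeds; "effort": joint torques, N m; "eef_pos": TCP position; "eef_rot": TCP orientation; "wrist_force": force on the tool from outside, world axes, zero at the start; "moment": the same for the moment, N m; "finger_gap": finger opening in mm; "finger_force": force on a finger pad.
Only numpy, scipy, OpenCV 4.12 (cv2) and the standard library are available. Lean on these libraries where they do the work, as an engineer would, in place of code of your own. Each camera call takes 0.05 s, during which the arm holds its last target. There are 200 camera calls.

TASK

The clear, yellow-framed hood of the bench drum sander stands raised on its stiff hinge and needs its prop. Swing the prop rod with the blue grip up from its rest until it points at the red socket under the hood, then ease the hood down with its black handle until you feel the rod's tip seat firmly in the bottom of the socket, without forcing it, and let go. Leave the hand tools on the bench where they lie.

Things in the scene. Friction and masses are not known exactly. Their poses are not given: they have to be found in the camera images.
- machine: Green drum sander, fixed on the bench, 290 x 330 mm, dark deck 45 mm high. Origin: centre of its underside; x from front to hinge side, y left, z up. Orange drum across the deck (y 0 to 155, x -17 to 47, top 78 mm over the bench). The rod's inner part lies between two aluminium cheeks, 31 mm over both, tops 83 mm over the bench, reaching 110 mm from the pivot: only the blue grip can be taken.
- hood (a joint): Opening angle of the clear hood with yellow frame, rad: 0 shut, starts raised at 1.08 to 1.19, stop at 1.4. The hinge is stiff: the hood (about 0.6 kg) stays where it is left; moving it takes up to about 6 N at the handle. Propped, it ends somewhere between 0.85 and 0.96, depending on the rod's length.
- hood_hinge (a point): Point on the hood's hinge axis, which runs along the machine's y: machine x +130, y 0, 75 mm over the bench. Axes turn with the hood: x from handle end to hinge, z out of the outer face. The panel reaches 240 mm from the hinge, is 320 mm wide and 4 mm thick, its mid-plane 22 mm outside the hinge; side skirts 24 mm deep.
- hood_handle (a point): Middle of the black bar handle, 12 mm thick, free 90 mm long along the hood's y, 40 mm beyond the hood's free edge and in the panel's plane. It lies at x -280, z +22 mm from the hinge point, in the hood's axes.
- socket (a point): Seat of the red socket under the hood: where the centre of the rod's ball tip lies when fully seated; x -187, y -80, z 0 mm from the hinge point in the hood's axes. A V groove, 26 mm long along y, open away from the panel; its mouth is 10 mm below the seat and 33 mm wide, so a rod standing up to 8 mm off is centred as the hood comes down.
- rod (a joint): Angle of the prop rod in rad: 0 lying flat towards the hinge side, grows as its tip swings up, 1.57 upright, stop at 1.75. Starts at 0 to 0.3. The pivot is stiff enough that the rod stays where it is left. Seated, it stands between 0.85 and 0.89.
- rod_pivot (a point): Point on the rod's pivot axis (machine x -110, y -80, 75 mm over the bench), which runs along the machine's y. Axes turn with the rod: x along it to the tip, z up when flat. A 12 mm tube with a thin extension clamped at a length that differs each time: 187 to 199 mm from pivot to the centre of the 14 mm brass ball tip. It is not reported: where the hood stops must be felt.
- rod_grip (a point): Middle of the blue grip sleeve on the rod, 18 mm thick and 40 mm long along the rod, 145 mm from the pivot; 30 mm above the deck when the rod lies flat. The raised hood hangs over it, so it must be approached leaning, from the front.
- mallet: Rubber mallet lying on the bench, 280 mm long, head 64 mm thick. Origin on the bench under its handle. Bystander.
- chisel: Chisel with blue handle lying on the bench, 255 mm long, 30 mm thick. Origin on the bench near its middle. Bystander.
- square: Try square, black stock 130 mm and steel blade 200 mm, 20 mm thick, lying on the bench. Origin under the middle of the stock. Bystander.

How it is judged:
By the outcome, as a careful person would: the job done as asked, in the order asked, and still so for the second after the job is handed in, with the robot touching nothing.
It also fails if it takes over 64 s, if anything falls off the work surface, if the arm or the gripper's body presses on something with over 40 N, if the wrist force passes 120 N, or if a joint passes its speed limit or range.

## Working session

There is one attempt and no reset: what is moved stays moved. The work goes in short steps, Python scripts to look and compute and a tool call to move; the robot and the scene stay as the last step left them, time stands still between calls to the robot, and variables do not carry over. Pictures are saved under pics/ and viewed, at most 10 in all, crops included, and the job is handed in when it is done.

Besides the shell and the picture viewer there is one more tool, called as name(argument=value, ...) on one line, values as JSON. jog_arm: Moves the arm, as the interface text tells. Its arguments: {"type":"object","properties":{"plan":{"type":"array"},"claw":{"type":"number"},"force":{"type":"number"}},"required":["plan"]}

```bash
mkdir -p pics; cat > h.py <<'E'
import numpy as np, cv2
from scipy.spatial.transform import Rotation as R
from cell import manip, camera, get_calibration
def pts(name,dep):
    c=get_calibration(name); v,u=np.mgrid[0:480,0:640]
    K=np.array([[c['fx'],0,c['cx']],[0,c['fy'],c['cy']],[0,0,1.]])
    p=cv2.undistortPoints(np.stack([u.ravel(),v.ravel()],1).astype(float)[:,None],K,np.array([c['k1'],0,0,0,0.]))[:,0]
    a=np.array(c['attitude'],float); M=a if a.shape==(3,3) else R.from_euler('xyz',a).as_matrix()
    d=dep.ravel()[:,None]; P=np.hstack([p*d,d])@M.T+np.array(c['origin'])
    return P.reshape(480,640,3)
E
python3 - <<'E'
from h import *
for n in ('side','top'):
    im,d=camera(n); cv2.imwrite(f'pics/{n}0.png',im[:,:,::-1]); np.savez(f'{n}0.npz',im=im,d=d); print(get_calibration(n))
print(manip.read_state())
E
```

```text
{'fx': 523.381242605992, 'fy': 523.381242605992, 'cx': 318.26173224988776, 'cy': 234.3583219657132, 'k1': 0.012391072870121657, 'origin': array([-144.24231851, -926.3824627 , 1034.53789056]), 'attitude': array([-2.26058491,  0.00330772, -0.68389544])}
{'fx': 506.3622489747797, 'fy': 506.3622489747797, 'cx': 315.95632155366343, 'cy': 245.16147636379753, 'k1': 0.04758134939654602, 'origin': array([ 404.662599  ,  -51.68643655, 1599.29835084]), 'attitude': array([-3.03438251, -0.01129982, -1.56129205])}
{'clock': 0.1, 'joints': array([ 1.23941088e+00,  3.00399540e-01,  1.52149594e+00,  2.91258209e-05,
        1.32069256e+00, -6.65810524e-02]), 'qd': array([-0.00059752, -0.00254896, -0.00259604, -0.00157162,  0.00041814,
       -0.00032653]), 'effort': array([ 1.03006954e-03, -5.32632172e+01, -3.53290057e+01,  7.09584542e-02,
        2.35468056e-02, -4.41026407e-05]), 'eef_pos': array([143.85871227, 530.6210192 , 204.9615983 ]), 'eef_rot': array([-3.14060135e+00, -9.43746234e-05,  2.87678099e+00]), 'wrist_force': array([ 0.7907803 , -0.36333279,  0.8510567 ]), 'moment': array([-0.02936849, -0.02823458,  0.02001444]), 'finger_force': 0.0, 'finger_gap': 94.1636363321242}
```

View pics/side0.png

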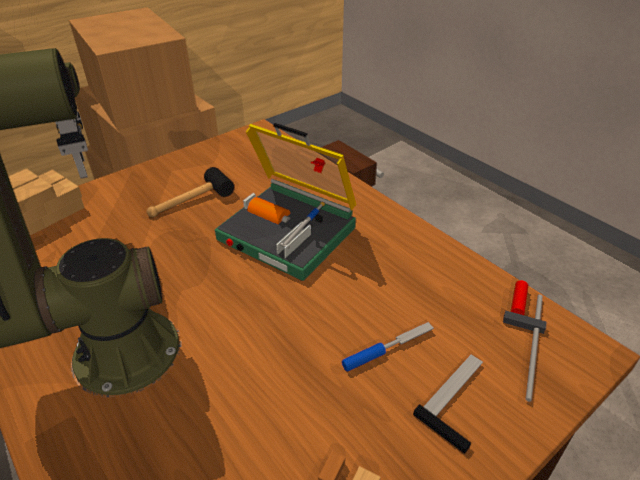

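View pics/top0.png

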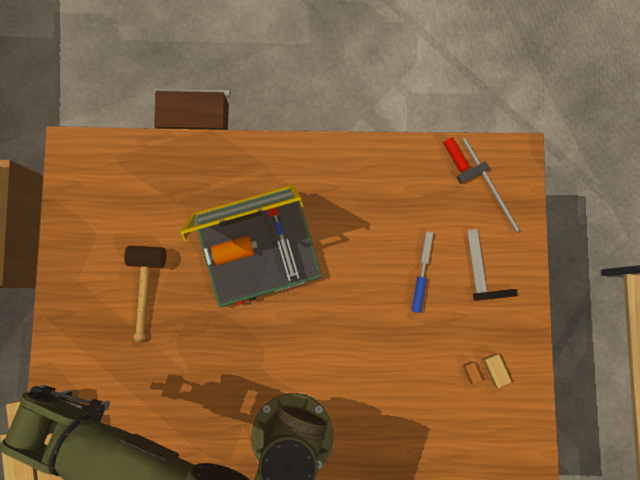

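The side view shows the machine at about (285,230), the hood handle at (290,130), the socket at (318,163) and the blue grip at (315,213). The top view has the machine at about (260,250), turned by roughly 15°, with the grip at (280,228).

```bash
cat >> h.py <<'E'
def load(n,k='0'):
    z=np.load(f'{n}{k}.npz'); im=z['im']; return im,cv2.cvtColor(im,cv2.COLOR_RGB2HSV),pts(n,z['d']),z['d']
E
python3 - <<'E'
from h import *
G=[];Y=[];B=[];RD=[];K=[];O=[]
for n in ('side','top'):
    im,h,P,d=load(n); H,S,V=[h[...,i].astype(int) for i in range(3)]
    roi=(d>0)&(P[...,0]>250)&(P[...,0]<800)&(abs(P[...,1]-100)<350)&(P[...,2]>5)
    def m(c): 
        q=P[c&roi]; print(n,len(q),q.min(0).round() if len(q) else '',q.max(0).round() if len(q) else ''); return q
    G.append(m((H>60)&(H<90)&(S>110)&(P[...,2]<70)))
    Y.append(m((H>22)&(H<32)&(S>170)&(V>120)))
    B.append(m((H>100)&(H<125)&(S>130)))
    RD.append(m(((H<4)|(H>176))&(S>180)&(V>100)))
    O.append(m((H>7)&(H<16)&(S>220)&(V>150)&(P[...,2]<90)))
g=np.vstack(G); g=g[g[:,2]>8]
r=cv2.minAreaRect(g[:,:2].astype(np.float32)); print('rect',r)
for q in G: print('rect',cv2.minAreaRect(q[:,:2].astype(np.float32)))
np.savez('m.npz',G=g,Y=np.vstack(Y),B0=B[0],B1=B[1],R0=RD[0],R1=RD[1],O=np.vstack(O))
w,hh=r[1]; a=np.radians(r[2])
# side of 330 along y; 290 along x
yaw=a if w<hh else a-np.pi/2
yaw=(yaw+np.pi/4)%(np.pi)-np.pi/4
c=np.array(r[0]); print('yaw',yaw,np.degrees(yaw))
M=np.array([[np.cos(yaw),-np.sin(yaw)],[np.sin(yaw),np.cos(yaw)]])
loc=lambda q: np.c_[(q[:,:2]-c)@M,q[:,2]]
for nm,q in (('B0',B[0]),('B1',B[1]),('R0',RD[0]),('R1',RD[1]),('O0',O[0]),('O1',O[1])):
    l=loc(q); print(nm,len(l),np.median(l,0).round(1),np.percentile(l,3,axis=0).round(),np.percentile(l,97,axis=0).round())
for q in Y:
    l=loc(q); e=(l[:,2]>75)&(l[:,0]>-60); l=l[e]; print('Y',l.min(0),l.max(0)); 
    ly=l[abs(abs(l[:,1])-155)<12]
    p=np.polyfit(ly[:,2],ly[:,0],1); print('slope',p, 'ang',np.arctan2(1,-p[0]))
E
```

```text
side 1545 [384. -88.   6.] [745. 404.  70.]
side 301 [562. -31.  99.] [738. 282. 310.]
side 74 [556.  29.  42.] [681. 399. 343.]
side 132 [392.  34.  17.] [660. 171. 267.]
side 514 [511. 120.  46.] [576. 248.  82.]
top 2 [405.  41.  42.] [442. 165.  46.]
top 562 [556. -28.  96.] [741. 298. 313.]
top 52 [601.  35.  88.] [635.  53. 108.]
top 18 [393.  40.  31.] [648. 169. 265.]
top 415 [512. 127.  54.] [581. 251.  85.]
rect ((538.8786010742188, 159.8370361328125), (282.74554443359375, 457.47259521484375), 19.452680587768555)
rect ((538.8786010742188, 159.8370361328125), (282.74554443359375, 457.47259521484375), 19.452680587768555)
rect ((423.63067626953125, 102.98180389404297), (129.22264099121094, 0.0), 106.88692474365234)
yaw 0.339513324595347 19.45268058776855
B0 74 [  40.3 -139.4   98.7] [  20. -146.   45.] [104. -88. 105.]
B1 52 [  35.2 -134.5  100.7] [  19. -141.   95.] [  52. -128.  107.]
R0 132 [  64.4 -137.   243.6] [-136. -151.   22.] [ 76.  56. 264.]
R1 18 [  59.7 -130.5  258.9] [-135. -147.   33.] [ 64.  55. 265.]
O0 514 [ 7.3 21.9 70.3] [ -6. -36.  50.] [39. 75. 80.]
O1 415 [10.1 28.6 71.2] [ -4. -32.  59.] [51. 78. 80.]
Y [  42.20081144 -218.34351752   98.5746326 ] [157.3270756  101.97562152 310.03109207]
slope [ -0.39894104 186.919477  ] ang 1.191203178068199
Y [  40.56635959 -213.70471058   95.92889391] [159.80882948 104.7135584  312.83903047]
slope [ -0.41012634 187.96235901] ang 1.1815909428828084
```

```bash
cat > m.py <<'E'
from h import *
z=np.load('m.npz'); g=z['G']; g=g[(g[:,1]<330)&(g[:,0]>385)]
u=np.unique((g[:,:2]/6).round().astype(int),axis=0,return_counts=True)
# keep points with neighbours
from scipy.spatial import cKDTree
t=cKDTree(g[:,:2]); g=g[[len(x)>8 for x in t.query_ball_point(g[:,:2],10)]]
r=cv2.minAreaRect(g[:,:2].astype(np.float32)); print(r)
w,hh=r[1]; a=np.radians(r[2]); yaw=a if w<hh else a-np.pi/2
yaw=(yaw+np.pi/4)%np.pi-np.pi/4
# yaw from yellow top bar of the hood: principal direction
Y=z['Y']; 
for lo,hi in ((295,320),(85,112)):
    q=Y[(Y[:,2]>lo)&(Y[:,2]<hi)][:,:2].astype(np.float32); v=cv2.fitLine(q,cv2.DIST_HUBER,0,.01,.01).ravel(); print('bar',np.degrees(np.arctan2(-v[0],v[1])),len(q),v[2:])
o=z['O'];o=o[o[:,2]>74][:,:2].astype(np.float32); v=cv2.fitLine(o,cv2.DIST_HUBER,0,.01,.01).ravel(); print('drum',np.degrees(np.arctan2(-v[0],v[1])),v[2:])
print('yaw',np.degrees(yaw)); np.savez('pose.npz',c=r[0],yaw=yaw)
E
python3 m.py; python3 - <<'E'
from h import *
z=np.load('pose.npz');m=np.load('m.npz')
for yaw in (z['yaw'],):
    M=np.array([[np.cos(yaw),-np.sin(yaw)],[np.sin(yaw),np.cos(yaw)]])
    for k in ('B0','B1','R0','R1','O','Y'):
        q=m[k]; l=np.c_[(q[:,:2]-z['c'])@M,q[:,2]]; l=l[l[:,2]>(200 if k[0]=='R' else 60)]; l=l[l[:,1]>-200]
        print(k,len(l),np.median(l,0).round(1),np.percentile(l,2,axis=0).round(1),np.percentile(l,98,axis=0).round(1))
E
```

```text
((562.54248046875, 104.92552185058594), (283.2088928222656, 333.2754821777344), 17.907028198242188)
bar -162.9088 598 [622.513   125.96715]
bar -162.91315 161 [696.8712  162.00249]
drum -169.48503 [554.5995  176.20134]
yaw 17.907028198242188
B0 66 [ 36.2 -79.9  99.3] [ 16.  -86.2  76.7] [ 57.3 -66.6 106.4]
B1 52 [ 33.2 -74.1 100.7] [ 17.  -80.1  93.7] [ 50.3 -67.5 107.4]
R0 102 [ 66.4 -79.2 258.1] [ 47.2 -90.1 232.4] [ 75.4 -64.4 266.2]
R1 13 [ 59.7 -74.6 260.6] [ 46.8 -85.4 255.9] [ 62.8 -63.2 264.8]
O 802 [ 4.1 85.5 72.3] [-10.6  24.8  60.8] [ 41.4 138.1  80.5]
Y 863 [ 65.4   8.8 302.8] [  51.5 -151.7   99.8] [148.2 162.3 309.7]
```

```bash
python3 - <<'E'
from h import *
z=np.load('pose.npz');m=np.load('m.npz')
yaw=np.radians(17.1); c=np.array(z['c'])
M=np.array([[np.cos(yaw),-np.sin(yaw)],[np.sin(yaw),np.cos(yaw)]])
L={}
for k in ('B0','B1','R0','R1','O','Y','G'):
    q=m[k]; l=np.c_[(q[:,:2]-c)@M,q[:,2]]
    if k!='G': l=l[l[:,2]>(200 if k[0]=='R' else 60)]
    l=l[(abs(l[:,1])<200)&(l[:,0]>-170)]; L[k]=l
    print(k,len(l),np.median(l,0).round(1),np.percentile(l,1,axis=0).round(1),np.percentile(l,99,axis=0).round(1))
l=L['G']; 
for a,b in ((-170,-130),(130,170)):
  e=l[(l[:,0]>a)&(l[:,0]<b)]; print('x edge',np.percentile(e[:,0],[1,50,99]).round(1),len(e))
l=L['Y']; 
for lo,hi in ((90,112),(150,200),(200,250),(290,320)):
  e=l[(l[:,2]>lo)&(l[:,2]<hi)]; print(lo,'x',np.percentile(e[:,0],[2,50,98]).round(1),'y',np.percentile(e[:,1],[1,99]).round(1),e[:,2].mean())
th=np.arctan2(l[:,2]-75,130-l[:,0]); 
e=l[l[:,2]>285]; d=np.hypot(e[:,2]-75,e[:,0]-130); print('radius',np.percentile(d,[2,50,98]))
# theta est: angle of panel outer edge = theta + atan(22/240)-ish (angle from -x measured up, offset outside increases)
for e in (l,):
  vals=[]
  from scipy.optimize import least_squares
  f=lambda t:(np.sin(t[0])*(e[:,0]-130)+np.cos(t[0])*(e[:,2]-75)-t[1])
  s=least_squares(f,[1.15,20],loss='soft_l1'); print('hood',s.x)
for k in('B0','B1'):
  e=L[k]; print(k,'rod ang by line',cv2.fitLine(e[:,[0,2]].astype(np.float32),cv2.DIST_HUBER,0,.01,.01).ravel())
# handle black pixels beyond hood edge
for n in('side','top'):
  im,h,P,d=load(n); V=h[...,2]
  q=P[(V<60)&(d>0)&(P[...,2]>300)&(P[...,2]<380)&(P[...,0]>520)&(P[...,0]<760)&(P[...,1]<300)&(P[...,1]>-50)]
  l=np.c_[(q[:,:2]-c)@M,q[:,2]]; print(n,len(l),np.median(l,0) if len(l) else '',np.percentile(l,[2,98],axis=0) if len(l) else '')
E
```

```text
B0 66 [ 37.3 -79.4  99.3] [ 16.2 -86.   68. ] [ 63.2 -27.1 189.6]
B1 52 [ 34.3 -73.7 100.7] [ 17.8 -79.6  90.8] [ 51.6 -67.1 107.5]
R0 102 [ 67.5 -78.4 258.1] [ 47.4 -89.9 230.6] [ 77.1 -62.1 266.3]
R1 13 [ 60.6 -73.7 260.6] [ 47.3 -84.7 255.5] [ 63.9 -62.3 264.9]
O 802 [ 3.  85.5 72.3] [-12.4  22.3  60.6] [ 41.3 140.3  81.3]
Y 863 [ 65.1   9.9 302.8] [  47.  -153.1   98.1] [148.2 164.2 310.8]
G 1534 [ -57.3 -107.4   41. ] [-138.2 -162.8   10.1] [137.5 156.4  69.1]
x edge [-139.6 -134.4 -130.3] 540
x edge [130.1 133.  143.4] 57
90 x [140.  145.2 148.8] y [-131.4  150.6] 104.28319535466855Traceback (most recent call last):
  File "<stdin>", line 16, in <module>
    return _quantile_unchecked(
        a, q, axis, out, overwrite_input, method, keepdims, weights)
    return _ureduce(a,
                    func=_quantile_ureduce_func,
    ...<5 lines>...
                    overwrite_input=overwrite_input,
                    method=method)
    r = func(a, **kwargs)
    result = _quantile(arr,
                       quantiles=q,
    ...<2 lines>...
                       out=out,
                       weights=wgt)
    slices_having_nans = np.isnan(arr[-1, ...])
                                  ~~~^^^^^^^^^
IndexError: index -1 is out of bounds for axis 0 with size 0
```

```bash
cat > f.py <<'E'
from h import *
from scipy.optimize import least_squares
z=np.load('pose.npz');m=np.load('m.npz')
yaw=np.radians(17.1); c0=np.array(z['c'])
M=np.array([[np.cos(yaw),-np.sin(yaw)],[np.sin(yaw),np.cos(yaw)]])
c=c0+M@np.array([0,5.])
T=lambda q:np.c_[(q[:,:2]-c)@M,q[:,2]]
if __name__=='__main__':
    print('c',c)
    g=T(m['G']); 
    for lo,hi in((8,20),(20,32),(32,44),(44,52)):
        e=g[(g[:,2]>lo)&(g[:,2]<hi)&(abs(g[:,1])<120)&(g[:,0]<-120)&(g[:,0]>-160)];print('front',lo,len(e),np.percentile(e[:,0],[2,20,50]).round(1) if len(e) else '')
    o=T(m['O']);
    for nm,e in(('o',o),): 
        e=e[(e[:,1]>20)&(e[:,1]<140)&(e[:,2]>55)]; s=least_squares(lambda t:np.hypot(e[:,0]-t[0],e[:,2]-t[1])-32,[15,46],loss='soft_l1'); print('drum c',s.x)
    Y=T(m['Y']); e=Y[(abs(Y[:,1])<175)&(Y[:,2]>90)]
    s=least_squares(lambda t:np.sin(t[0])*(e[:,0]-130)+np.cos(t[0])*(e[:,2]-75)-t[1],[1.15,22],loss='soft_l1'); print('hood',s.x, 'along',np.percentile(-np.cos(s.x[0])*(e[:,0]-130)+np.sin(s.x[0])*(e[:,2]-75),[1,99]))
    for k in('B0','B1'):
        e=T(m[k]); e=e[(e[:,2]<112)&(e[:,2]>80)&(abs(e[:,1]+80)<20)]; print(k,np.percentile(e,[3,50,97],axis=0).round(1).tolist(),np.median(np.arctan2(e[:,2]-75,e[:,0]+110)),cv2.fitLine(e[:,[0,2]].astype(np.float32),cv2.DIST_HUBER,0,.01,.01).ravel())
    for n in('side','top'):
        im,h,P,d=load(n); q=P[(h[...,2]<60)&(d>0)&(P[...,2]>300)&(P[...,2]<380)&(P[...,0]>500)&(P[...,0]<760)&(P[...,1]<300)&(P[...,1]>-50)]
        l=T(q); print(n,len(l),np.percentile(l,[3,50,97],axis=0).round(1).tolist() if len(l) else '')
E
python3 f.py
```

```text
c [561.07227884 109.70448692]
front 8 55 [-140.2 -137.  -134.9]
front 20 61 [-138.9 -136.4 -134.9]
front 32 183 [-138.  -135.4 -133.5]
front 44 69 [-137.4 -134.8 -132.5]
drum c [17.23962871 45.21019262]
hood [ 1.18589167 24.76623662] along [ 14.66087672 244.21699247]
B0 [[18.6, -90.5, 92.9], [36.2, -84.7, 99.3], [55.4, -75.8, 104.7]] 0.1649145087588802 [ 0.98559165  0.1691422  36.075928   99.22811   ]
B1 [[18.2, -84.4, 94.6], [34.3, -78.7, 100.7], [50.7, -72.3, 106.8]] 0.1774638251721953 [9.9978375e-01 2.0793973e-02 3.3771046e+01 1.0079214e+02]
side 149 [[41.0, -53.8, 338.0], [46.2, -3.9, 345.7], [53.5, 50.2, 350.2]]
top 185 [[40.8, -49.8, 341.0], [45.1, 1.5, 346.3], [50.4, 53.0, 350.9]]
```

```bash
cat > w.py <<'E'
from h import *
YAW=np.radians(17.1); C=np.array([563.0,110.3,0]); RM=R.from_euler('z',YAW)
# tool z=(sin B,0,-cos B) in machine x-z, B = lean deg; q=0: fingers close along machine y; q=1: along x
def target(p,B,q=0,back=0):
    z=RM.apply([np.sin(np.radians(B)),0,-np.cos(np.radians(B))])
    base=R.from_euler('xyz',[np.pi,0,np.pi]); # tool x=-X, y=+Y, z=-Z
    rot=RM*R.from_euler('y',-B,degrees=True)*base*R.from_euler('z',q*QS,degrees=True)
    return C+RM.apply(p)+z*(19-back), rot
QS=90
def delta(p,B,q=0,back=0,ref=None):
    s=manip.read_state() if ref is None else ref
    t,rot=target(np.array(p,float),B,q,back); r0=R.from_euler('xyz',s['eef_rot'])
    return ((t-s['eef_pos'])/1000).round(4).tolist(), np.degrees((rot*r0.inv()).as_rotvec()).round(2).tolist()
rod=lambda f,r=145:(-110+r*np.cos(f),-80,75+r*np.sin(f))
hood=lambda t,x=-280,z=22:(130+x*np.cos(t)+z*np.sin(t),0,75-x*np.sin(t)+z*np.cos(t))
def mach(): 
    s=manip.read_state(); r=R.from_euler('xyz',s['eef_rot']); g=s['eef_pos']-19*r.apply([0,0,1]); return RM.inv().apply(g-C).round(1), np.degrees((RM.inv()*r).as_rotvec()).round(1), s
E
python3 - <<'E'
from w import *
print(delta((-150,-80,280),40)); print(delta(rod(.13),40,0,120)); print(rod(.13)); print(delta(rod(.13),40,0,0))
E
```

```text
([0.311, -0.5373, 0.0605], [0.74, -40.52, 30.96])
([0.4129, -0.5059, -0.0338], [0.74, -40.52, 30.96])
(np.float64(33.77647458864428), -80, np.float64(93.79695067985575))
([0.4866, -0.4833, -0.1257], [0.74, -40.52, 30.96])
```

jog_arm(plan=[0.03, -0.05, 0.05, 0, -4, 3, 0.06, -0.1, 0.08, 0, -8, 6, 0.09, -0.15, 0.08, 0, -12, 9, 0.12, -0.19, 0.08, 0, -15, 12, 0.14, -0.23, 0.08, 0, -18, 14, 0.16, -0.27, 0.08, 0, -21, 16, 0.18, -0.31, 0.08, 0, -24, 18, 0.2, -0.35, 0.08, 0, -27, 20, 0.225, -0.39, 0.08, 0.5, -30, 23, 0.25, -0.43, 0.08, 0.5, -33, 25, 0.275, -0.475, 0.07, 0.7, -36, 28, 0.29, -0.51, 0.065, 0.7, -39, 30, 0.311, -0.537, 0.06, 0.7, -40.5, 31, 0.311, -0.537, 0.06, 0.7, -40.5, 31, 0.311, -0.537, 0.06, 0.7, -40.5, 31, 0.311, -0.537, 0.06, 0.7, -40.5, 31], claw=0.05, force=15)

```text
clock: 1.7
eef_pos: [455.8, -9.4, 264.5]
eef_rot: [3.141, 0.697, -2.847]
wrist_force: [-0.4, -0.1, -0.4]
finger_gap: 49.7
finger_force: 0.0
```

```bash
python3 - <<'E'
from w import *
print(mach()); print(delta(rod(.13),40,0,100)); print(delta(rod(.13),40,0,30)); print(delta(rod(.13),40,0,0))
E
```

```text
(array([-149.9,  -82.8,  279.1]), array([  0.3, 140.1,  -0. ]), {'clock': 1.7, 'joints': array([-0.32841381, -0.3086733 ,  2.13644198,  0.55168056,  0.79762471,
       -2.48050502]), 'qd': array([ 0.0897899 , -0.05790718,  0.03166111, -0.07632935,  0.00202671,
        0.14615273]), 'effort': array([ -3.10272887, -15.68101108, -37.55730271,   2.04722419,
        -1.05632298,  -2.26410113]), 'eef_pos': array([455.75515304,  -9.38332446, 264.48071633]), 'eef_rot': array([ 3.14063465,  0.69662726, -2.84708959]), 'wrist_force': array([-0.3874489 , -0.07778575, -0.37450571]), 'moment': array([-0.00993251,  0.31201281,  0.05960607]), 'finger_force': 0.0, 'finger_gap': 49.71896907408113})
([0.1133, 0.0378, -0.1086], [-0.02, -0.09, 0.19])
([0.1563, 0.0511, -0.1623], [-0.02, -0.09, 0.19])
([0.1747, 0.0567, -0.1852], [-0.02, -0.09, 0.19])
```

jog_arm(plan=[0.02, 0.006, 0, 55.3, 17, -68.9, 0.04, 0.013, 0, 55.3, 17, -68.9, 0.04, 0.013, 0, 55.3, 17, -68.9, 0.04, 0.013, 0, 55.3, 17, -68.9, 0.04, 0.013, 0, 55.3, 17, -68.9, 0.04, 0.013, 0, 55.3, 17, -68.9, 0.04, 0.013, 0, 55.3, 17, -68.9, 0.04, 0.013, 0, 55.3, 17, -68.9, 0.04, 0.013, 0, 55.3, 17, -68.9, 0.04, 0.013, 0, 55.3, 17, -68.9, 0.06, 0.02, -0.03, 98.3, 30.2, -122.6, 0.08, 0.025, -0.06, 98.3, 30.2, -122.6, 0.1, 0.03, -0.09, 98.3, 30.2, -122.6, 0.113, 0.038, -0.108, 98.3, 30.2, -122.6, 0.113, 0.038, -0.108, 98.3, 30.2, -122.6, 0.113, 0.038, -0.108, 98.3, 30.2, -122.6, 0.113, 0.038, -0.108, 98.3, 30.2, -122.6, 0.113, 0.038, -0.108, 98.3, 30.2, -122.6, 0.113, 0.038, -0.108, 98.3, 30.2, -122.6, 0.113, 0.038, -0.108, 98.3, 30.2, -122.6])

```text
clock: 3.7
eef_pos: [567.6, 32.7, 157.5]
eef_rot: [2.862, -0.649, 0.742]
wrist_force: [-0.4, 0.1, 0.5]
finger_gap: 50.2
finger_force: 0.0
```

```bash
python3 - <<'E'
from w import *
print(mach()[0],manip.read_state()['joints']); print(delta(rod(.13),40,2,60)); print(delta(rod(.13),40,2,0))
im,d=camera('side'); np.savez('side1.npz',im=im,d=d); cv2.imwrite('pics/side1.png',cv2.resize(im[100:300,180:420,::-1],None,fx=3,fy=3))
E
```

```text
[-30.6 -75.5 172.1] [-0.13697894  0.1109744   2.03554671  0.69462303  0.43704676  0.23315869]
([0.026, 0.0033, -0.0323], [12.29, 3.78, -15.3])
([0.0629, 0.0146, -0.0783], [12.29, 3.78, -15.3])
```

View pics/side1.png

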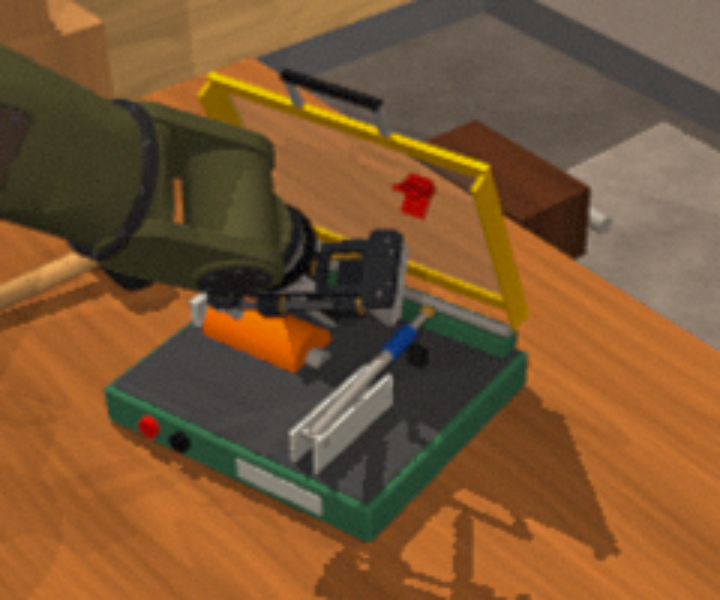

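The picture shows the leaning gripper in front of the raised hood at about (350,280), and the blue grip lies free at (400,345). I'll go in now.

jog_arm(plan=[0.01, 0.001, -0.01, 8, 2.5, -10, 0.026, 0.0033, -0.032, 12.3, 3.8, -15.3, 0.026, 0.0033, -0.032, 12.3, 3.8, -15.3, 0.026, 0.0033, -0.032, 12.3, 3.8, -15.3, 0.036, 0.0063, -0.045, 12.3, 3.8, -15.3, 0.045, 0.009, -0.056, 12.3, 3.8, -15.3, 0.054, 0.012, -0.067, 12.3, 3.8, -15.3, 0.063, 0.0146, -0.078, 12.3, 3.8, -15.3, 0.063, 0.0146, -0.078, 12.3, 3.8, -15.3, 0.063, 0.0146, -0.078, 12.3, 3.8, -15.3, 0.063, 0.0146, -0.078, 12.3, 3.8, -15.3])

```text
clock: 4.85
eef_pos: [630.8, 46.4, 80.4]
eef_rot: [3.139, -0.699, 0.301]
wrist_force: [-0.5, 0.4, -0.3]
finger_gap: 50.3
finger_force: 0.0
```

```bash
python3 - <<'E'
from w import *
m=mach();print(m[0],m[1],m[2]['wrist_force'],m[2]['joints'])
im,d=camera('side'); cv2.imwrite('pics/side2.png',cv2.resize(im[150:270,220:380,::-1],None,fx=5,fy=5))
E
```

```text
[ 33.8 -81.   94.9] [169.1   0.2  61.6] [-0.527811    0.38093156 -0.32418957] [-0.08878054  0.3764303   1.92176307  0.94296004  0.30385877  0.34549969]
```

View pics/side2.png

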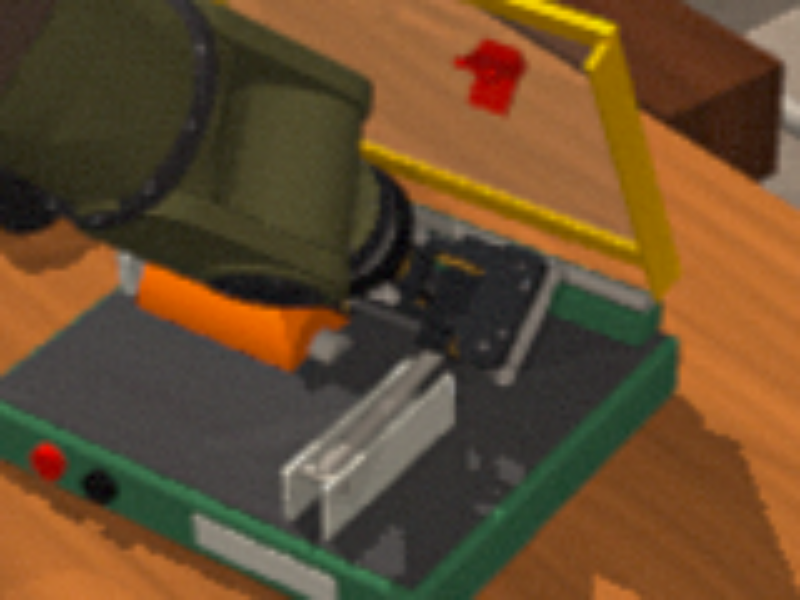

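The fingers straddle the rod: the near finger is at (520,330) and the rod enters at (435,360). Next I'll close on the grip.

jog_arm(plan=[0, 0, 0, 0, 0, 0, 0, 0, 0, 0, 0, 0, 0, 0, 0, 0, 0, 0, 0, 0, 0, 0, 0, 0, 0, 0, 0, 0, 0, 0, 0, 0, 0, 0, 0, 0], claw=0.01, force=15)

```text
clock: 5.5
eef_pos: [630.1, 49.1, 79.1]
eef_rot: [-3.138, -0.696, 0.301]
wrist_force: [-1.7, 18.2, 0.3]
finger_gap: 17.3
finger_force: 15.0
```

```bash
python3 - <<'E'
from w import *
m=mach();print(m[0],m[2]['wrist_force'],m[2]['moment'],m[2]['finger_gap'])
s=m[2]
for f in np.linspace(.13,.867,9)[1:]: print(round(f,3),delta(rod(f),40,2,0,s))
E
```

```text
[ 33.9 -78.3  93.6] [-1.73003909 18.18737051  0.25300962] [2.37864679 0.41588028 1.84163785] 17.260392465828957
0.222 ([-0.0018, -0.0025, 0.0133], [-0.12, -0.15, -0.27])
0.314 ([-0.0052, -0.0035, 0.0262], [-0.12, -0.15, -0.27])
0.406 ([-0.0097, -0.0049, 0.0387], [-0.12, -0.15, -0.27])
0.498 ([-0.0153, -0.0066, 0.0507], [-0.12, -0.15, -0.27])
0.591 ([-0.0219, -0.0086, 0.0621], [-0.12, -0.15, -0.27])
0.683 ([-0.0295, -0.011, 0.0729], [-0.12, -0.15, -0.27])
0.775 ([-0.038, -0.0136, 0.0828], [-0.12, -0.15, -0.27])
0.867 ([-0.0473, -0.0164, 0.0919], [-0.12, -0.15, -0.27])
```

jog_arm(plan=[-0.0009, 0.0029, 0, 0, 0, 0, -0.0009, 0.0029, 0, 0, 0, 0, -0.0018, 0.0026, 0.0065, 0, 0, 0, -0.003, 0.0023, 0.0131, 0, 0, 0, -0.0046, 0.0018, 0.0196, 0, 0, 0, -0.0065, 0.0012, 0.026, 0, 0, 0, -0.0086, 0.0005, 0.0323, 0, 0, 0, -0.011, -0.0002, 0.0385, 0, 0, 0, -0.0136, -0.001, 0.0446, 0, 0, 0, -0.0165, -0.0019, 0.0505, 0, 0, 0])

```text
clock: 6.5
eef_pos: [614.1, 44.5, 130.3]
eef_rot: [3.141, -0.697, 0.299]
wrist_force: [-0.4, 3.0, -3.2]
finger_gap: 17.4
finger_force: 15.0
```

```bash
python3 - <<'E'
from w import *
m=mach();print(m[0],m[1],m[2]['wrist_force'],m[2]['moment'],m[2]['finger_gap'], R.from_rotvec(np.radians(m[1])).as_matrix()[:,2])
E
```

```text
[ 17.3 -77.9 144.9] [169.1   0.   61.5] [-0.41596358  2.99377186 -3.23715137] [0.22351241 0.60248777 0.31480977] 17.39613514401939 [ 0.64240835 -0.00104537 -0.76636181]
```

jog_arm(plan=[-0.0033, -0.001, 0.0058, 0, 0, 0, -0.0068, -0.0021, 0.0115, 0, 0, 0, -0.0105, -0.0032, 0.0169, 0, 0, 0, -0.0143, -0.0044, 0.0222, 0, 0, 0, -0.0185, -0.0057, 0.0273, 0, 0, 0, -0.0229, -0.007, 0.0322, 0, 0, 0, -0.0274, -0.0084, 0.0368, 0, 0, 0, -0.0321, -0.0099, 0.0413, 0, 0, 0, -0.0321, -0.0099, 0.0413, 0, 0, 0, -0.0321, -0.0099, 0.0413, 0, 0, 0])

```text
clock: 7.5
eef_pos: [582.1, 34.6, 171.5]
eef_rot: [3.141, -0.698, 0.299]
wrist_force: [-1.8, 4.9, -1.1]
finger_gap: 17.5
finger_force: 15.0
```

```bash
python3 - <<'E'
from w import *
m=mach();print(m[0],m[2]['wrist_force'],m[2]['finger_gap'])
im,d=camera('side'); cv2.imwrite('pics/side3.png',cv2.resize(im[120:280,200:400,::-1],None,fx=4,fy=3.75))
E
```

```text
[-16.2 -77.9 186. ] [-1.78477621  4.9114333  -1.10310959] 17.498308943043543
```

View pics/side3.png

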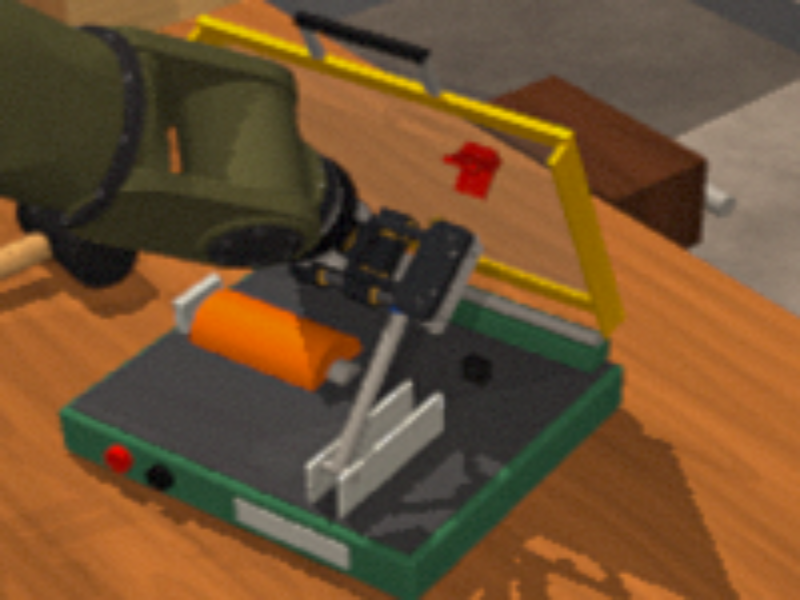

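The rod now stands up, running from (340,460) to the gripper at (410,300), and points at the red socket at (478,170). I'll release it and back out.

jog_arm(plan=[0, 0, 0, 0, 0, 0, 0, 0, 0, 0, 0, 0, 0, 0, 0, 0, 0, 0, 0, 0, 0, 0, 0, 0, 0, 0, 0, 0, 0, 0, -0.0123, -0.0038, 0.0153, 0, 0, 0, -0.03, -0.009, 0.037, 0, 0, 0, -0.05, -0.0155, 0.063, 0, 0, 0, -0.0738, -0.0227, 0.0919, 0, 0, 0, -0.1, -0.03, 0.13, 0, 0, 0, -0.14, -0.04, 0.17, 0, 0, 0, -0.16, -0.045, 0.2, 0, 0, 0, -0.16, -0.045, 0.2, 0, 0, 0, -0.16, -0.045, 0.2, 0, 0, 0], claw=0.05)

```text
clock: 8.95
eef_pos: [422.3, -10.7, 371.6]
eef_rot: [3.139, -0.699, 0.299]
wrist_force: [0.1, -0.4, -0.0]
finger_gap: 49.7
finger_force: 0.0
```

```bash
python3 - <<'E'
from w import *
m=mach();print(m[0],m[2]['wrist_force'],m[2]['joints'])
for n in('side','top'):
    im,d=camera(n); np.savez(n+'4.npz',im=im,d=d); im,h,P,d=load(n,'4'); H,S,V=[h[...,i].astype(int) for i in range(3)]
    L=RM.inv().apply(P.reshape(-1,3)-C).reshape(P.shape)
    near=(d>0)&(abs(L[...,0])<130)&(abs(L[...,1]+78)<25)
    b=near&(H>100)&(H<125)&(S>110)&(L[...,2]>120)&(L[...,2]<240); q=L[b]
    print(n,'blue',len(q),np.percentile(q,[3,50,97],axis=0).round(1).tolist() if len(q) else '')
    t=near&(S<60)&(L[...,2]>100)&(L[...,2]<172)&(abs(L[...,0]+50)<50); q=L[t]; print('tube',len(q),cv2.fitLine(q[:,[0,2]].astype(np.float32),cv2.DIST_HUBER,0,.01,.01).ravel() if len(q)>5 else '')
    t=near&(S>80)&(H>10)&(H<30)&(L[...,2]>195)&(L[...,2]<240)&(L[...,0]<40); q=L[t]; print('ball',len(q),np.median(q,0) if len(q) else '')
    r=(((H<4)|(H>176))&(S>180)&(V>80))&(d>0)&(L[...,2]>200)&(abs(L[...,1]+78)<30); q=L[r]; print('red',len(q),np.percentile(q,[3,50,97],axis=0).round(1).tolist() if len(q) else '')
    if n=='side': cv2.imwrite('pics/side4.png',cv2.resize(im[120:280,200:400,::-1],None,fx=4,fy=3.75))
E
```

```text
[-182.3  -74.2  386.2] [ 0.09350023 -0.41150583 -0.01915097] [-0.37513476 -0.46023913  1.9899257   0.47080141  1.07880321  0.78630013]
side blue 88 [[-30.0, -90.0, 172.3], [-16.6, -83.8, 188.6], [-4.3, -72.4, 202.9]]
tube 146 [  0.6646196   0.7471819 -59.967613  136.47461  ]
ball 24 [ 17.30741429 -83.03693136 225.00900218]
red 104 [[47.8, -94.3, 232.4], [65.3, -83.5, 258.4], [75.3, -69.5, 264.5]]
top blue 57 [[-31.3, -85.0, 173.8], [-18.1, -78.1, 192.8], [-5.8, -69.9, 203.8]]
tube 95 [  0.6615717   0.7498819 -62.99574   136.92923  ]
ball 21 [ 16.86293958 -76.56547037 226.5457563 ]
red 19 [[44.1, -89.4, 256.3], [58.4, -78.7, 261.0], [62.3, -66.6, 264.9]]
```

View pics/side4.png

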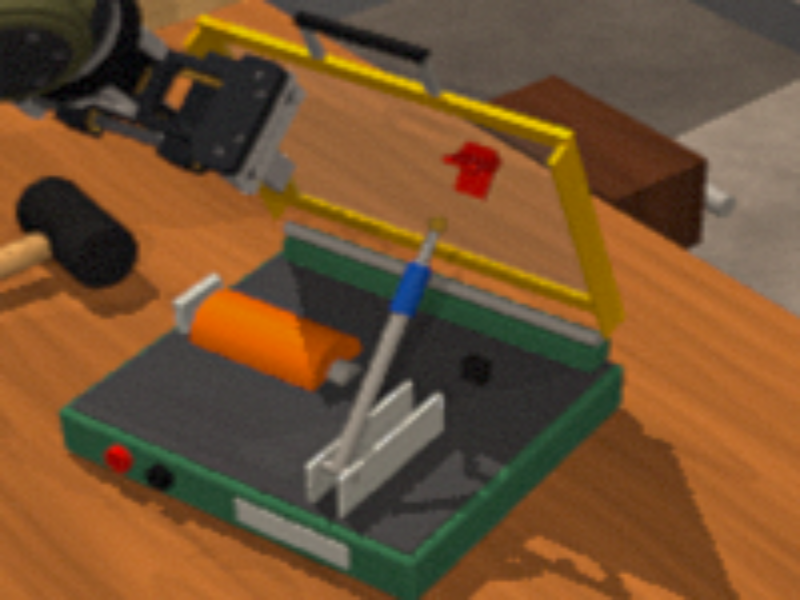

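The rod holds its place at about 0.85 rad, with its tip at (437,225) below the red socket at (475,170). The handle, from (300,20) to (425,55), is the next target.

```bash
python3 - <<'E'
from w import *
p=np.array(hood(1.18))+[0,1,0]; B=22.4
print(p)
for b in (100,40,0): print(b,delta(p,B,1,b))
E
```

```text
[ 43.68238145   1.         342.27002961]
100 ([0.1524, 0.1253, 0.0472], [-48.68, -0.63, 77.26])
40 ([0.1743, 0.132, -0.0082], [-48.68, -0.63, 77.26])
0 ([0.1889, 0.1365, -0.0452], [-48.68, -0.63, 77.26])
```

jog_arm(plan=[0, 0.02, 0.04, -48.7, -0.6, 77.3, 0, 0.04, 0.08, -48.7, -0.6, 77.3, 0, 0.06, 0.1, -48.7, -0.6, 77.3, 0, 0.08, 0.1, -48.7, -0.6, 77.3, 0, 0.1, 0.1, -48.7, -0.6, 77.3, 0, 0.125, 0.1, -48.7, -0.6, 77.3, 0, 0.125, 0.1, -48.7, -0.6, 77.3, 0.01, 0.125, 0.1, -48.7, -0.6, 77.3, 0.03, 0.125, 0.1, -48.7, -0.6, 77.3, 0.06, 0.125, 0.1, -48.7, -0.6, 77.3, 0.09, 0.125, 0.1, -48.7, -0.6, 77.3, 0.12, 0.125, 0.09, -48.7, -0.6, 77.3, 0.14, 0.125, 0.07, -48.7, -0.6, 77.3, 0.152, 0.125, 0.047, -48.7, -0.6, 77.3, 0.152, 0.125, 0.047, -48.7, -0.6, 77.3, 0.152, 0.125, 0.047, -48.7, -0.6, 77.3, 0.152, 0.125, 0.047, -48.7, -0.6, 77.3])

```text
clock: 10.75
eef_pos: [574.1, 115.0, 419.5]
eef_rot: [2.749, -0.0, 1.871]
wrist_force: [-0.8, 0.2, -0.1]
finger_gap: 49.8
finger_force: 0.0
```

```bash
python3 - <<'E'
from w import *
p=np.array(hood(1.18))+[0,1,0]; B=22.4
m=mach();print(m[0],m[2]['joints'])
for b in (50,0): print(b,delta(p,B,1,b))
im,d=camera('side'); cv2.imwrite('pics/side5.png',cv2.resize(im[80:240,200:400,::-1],None,fx=4,fy=3.75))
E
```

```text
[  4.7   1.2 437. ] [ 0.09947004  0.07686783  1.34632102  0.07906879  1.33352354 -0.20468718]
50 ([0.019, 0.0057, -0.0486], [-0.05, 0.1, -0.12])
0 ([0.0372, 0.0113, -0.0948], [-0.05, 0.1, -0.12])
```

View pics/side5.png

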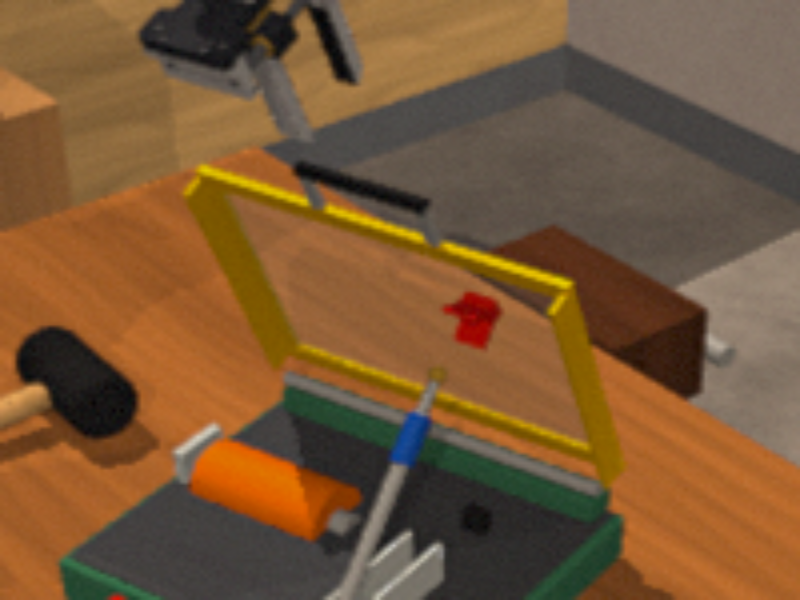

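The gripper hangs above the handle with its fingers at (295,130) and (345,70). The handle's middle is at (360,185), and the fingers will straddle it on the way down.

jog_arm(plan=[0.006, 0.002, -0.016, 0, 0, 0, 0.012, 0.0037, -0.032, 0, 0, 0, 0.019, 0.0057, -0.0486, 0, 0, 0, 0.024, 0.0072, -0.06, 0, 0, 0, 0.0285, 0.0085, -0.072, 0, 0, 0, 0.033, 0.01, -0.084, 0, 0, 0, 0.0372, 0.0113, -0.0948, 0, 0, 0, 0.0372, 0.0113, -0.0948, 0, 0, 0, 0.0372, 0.0113, -0.0948, 0, 0, 0])

```text
clock: 11.7
eef_pos: [611.6, 126.0, 323.6]
eef_rot: [2.75, -0.001, 1.871]
wrist_force: [-0.3, -0.5, -0.6]
finger_gap: 50.1
finger_force: 0.0
```

jog_arm(plan=[0, 0, 0, 0, 0, 0, 0, 0, 0, 0, 0, 0, 0, 0, 0, 0, 0, 0, 0, 0, 0, 0, 0, 0, 0, 0, 0, 0, 0, 0, 0, 0, 0, 0, 0, 0], claw=0.004, force=20)

```text
clock: 12.3
eef_pos: [611.8, 126.0, 324.1]
eef_rot: [2.749, -0.0, 1.871]
wrist_force: [0.4, 0.3, 3.5]
finger_gap: 11.6
finger_force: 20.0
```

```bash
python3 - <<'E'
from w import *
m=mach();print(m[0],m[2]['wrist_force'],m[2]['moment'],m[2]['finger_gap'])
t0=1.18
for t in np.arange(1.16,.84,-.02):
    a=np.array(hood(t))-np.array(hood(t0)); w=RM.apply(a); ang=-np.degrees(t0-t); print(round(t,2),(w/1000).round(4).tolist(),RM.apply([0,ang,0]).round(2).tolist())
E
```

```text
[ 44.    0.6 341.6] [0.39313735 0.2856291  3.5253706 ] [ 0.09157083 -0.31522955  0.00630875] 11.64534298182091
1.16 [-0.0051, -0.0016, -0.0018] [0.34, -1.1, 0.0]
1.14 [-0.0101, -0.0031, -0.0037] [0.67, -2.19, 0.0]
1.12 [-0.0152, -0.0047, -0.0057] [1.01, -3.29, 0.0]
1.1 [-0.0202, -0.0062, -0.0078] [1.35, -4.38, 0.0]
1.08 [-0.0251, -0.0077, -0.01] [1.68, -5.48, 0.0]
1.06 [-0.03, -0.0092, -0.0123] [2.02, -6.57, 0.0]
1.04 [-0.0348, -0.0107, -0.0147] [2.36, -7.67, 0.0]
1.02 [-0.0396, -0.0122, -0.0172] [2.7, -8.76, 0.0]
1.0 [-0.0444, -0.0137, -0.0198] [3.03, -9.86, 0.0]
0.98 [-0.0491, -0.0151, -0.0225] [3.37, -10.95, 0.0]
0.96 [-0.0538, -0.0165, -0.0253] [3.71, -12.05, 0.0]
0.94 [-0.0584, -0.018, -0.0282] [4.04, -13.14, 0.0]
0.92 [-0.0629, -0.0194, -0.0312] [4.38, -14.24, 0.0]
0.9 [-0.0674, -0.0207, -0.0343] [4.72, -15.33, 0.0]
0.88 [-0.0718, -0.0221, -0.0374] [5.05, -16.43, 0.0]
0.86 [-0.0762, -0.0234, -0.0407] [5.39, -17.52, 0.0]
```

jog_arm(plan=[-0.0051, -0.0016, -0.0018, 0.34, -1.1, 0, -0.0101, -0.0031, -0.0037, 0.67, -2.19, 0, -0.0152, -0.0047, -0.0057, 1.01, -3.29, 0, -0.0202, -0.0062, -0.0078, 1.35, -4.38, 0, -0.0251, -0.0077, -0.01, 1.68, -5.48, 0, -0.03, -0.0092, -0.0123, 2.02, -6.57, 0, -0.0348, -0.0107, -0.0147, 2.36, -7.67, 0, -0.0396, -0.0122, -0.0172, 2.7, -8.76, 0])

```text
clock: 13.1
eef_pos: [571.9, 113.8, 306.4]
eef_rot: [2.589, -0.0, 1.871]
wrist_force: [3.3, 2.1, 0.6]
finger_gap: 11.3
finger_force: 20.0
```

```bash
python3 - <<'E'
from w import *
m=mach();print(m[0],m[1],hood(1.02),RM.inv().apply(m[2]['wrist_force']),m[2]['moment'],m[2]['finger_gap'])
t0=1.02
for t in np.arange(1.01,.84,-.01):
    a=np.array(hood(t))-np.array(hood(t0)); w=RM.apply(a); ang=-np.degrees(t0-t); print(round(t,2),(w/1000).round(4).tolist(),RM.apply([0,ang,0]).round(2).tolist())
E
```

```text
[ -0.5   0.7 322.6] [109.3 109.5  31.1] (np.float64(2.20391013242412), 0, np.float64(325.10429707335794)) [3.80631245 1.04542439 0.55813278] [ 0.15095028 -0.25500486  0.08216969] 11.253457883019887
1.01 [-0.0024, -0.0007, -0.0013] [0.17, -0.55, 0.0]
1.0 [-0.0048, -0.0015, -0.0026] [0.34, -1.1, 0.0]
0.99 [-0.0071, -0.0022, -0.0039] [0.51, -1.64, 0.0]
0.98 [-0.0095, -0.0029, -0.0053] [0.67, -2.19, 0.0]
0.97 [-0.0118, -0.0036, -0.0067] [0.84, -2.74, 0.0]
0.96 [-0.0141, -0.0043, -0.0081] [1.01, -3.29, 0.0]
0.95 [-0.0164, -0.0051, -0.0096] [1.18, -3.83, 0.0]
0.94 [-0.0187, -0.0058, -0.011] [1.35, -4.38, 0.0]
0.93 [-0.021, -0.0065, -0.0125] [1.52, -4.93, 0.0]
0.92 [-0.0233, -0.0072, -0.014] [1.68, -5.48, 0.0]
0.91 [-0.0255, -0.0078, -0.0155] [1.85, -6.02, 0.0]
0.9 [-0.0277, -0.0085, -0.0171] [2.02, -6.57, 0.0]
0.89 [-0.03, -0.0092, -0.0187] [2.19, -7.12, 0.0]
0.88 [-0.0322, -0.0099, -0.0203] [2.36, -7.67, 0.0]
0.87 [-0.0344, -0.0106, -0.0219] [2.53, -8.21, 0.0]
0.86 [-0.0365, -0.0112, -0.0236] [2.7, -8.76, 0.0]
0.85 [-0.0387, -0.0119, -0.0252] [2.86, -9.31, 0.0]
0.84 [-0.0408, -0.0126, -0.0269] [3.03, -9.86, 0.0]
```

jog_arm(plan=[-0.0024, -0.0007, -0.0013, 0.17, -0.55, 0, -0.0048, -0.0015, -0.0026, 0.34, -1.1, 0, -0.0071, -0.0022, -0.0039, 0.51, -1.64, 0, -0.0095, -0.0029, -0.0053, 0.67, -2.19, 0, -0.0118, -0.0036, -0.0067, 0.84, -2.74, 0])

```text
clock: 13.6
eef_pos: [560.0, 110.1, 299.4]
eef_rot: [2.54, -0.0, 1.871]
wrist_force: [2.9, 2.4, 0.7]
finger_gap: 11.3
finger_force: 20.0
```

```bash
python3 - <<'E'
from w import *
m=mach();print(m[0],hood(.97),RM.inv().apply(m[2]['wrist_force']),m[2]['moment'],m[2]['finger_gap'])
E
```

```text
[-13.7   0.7 315.1] (np.float64(-10.136383031453306), 0, np.float64(318.4045894202938)) [3.45418871 1.43094912 0.74866835] [ 0.23283588 -0.20456397  0.11924236] 11.289029636744447
```

```bash
cat >> w.py <<'E'
def th():
    g,_,s=mach(); f=RM.inv().apply(s['wrist_force']); t=np.arctan2(g[2]-75,130-g[0])-np.arctan2(22,280)
    r=np.hypot(g[2]-75,130-g[0]); tang=np.array([np.sin(t+.0784),0,np.cos(t+.0784)]) # opening direction
    print('theta',t.round(4),'r',r.round(1),'F tang(open+)',(f@tang).round(2),'f',f.round(2),'mom',s['moment'].round(2),'gap',s['finger_gap'].round(1))
    return t,s
E
python3 - <<'E'
from w import *
t,s=th()
p0,_=target(np.array(hood(t)),90-np.degrees(t),1)
for k in range(1,9):
    u=t-.008*k; p,_=target(np.array(hood(u)),90-np.degrees(u),1); print(((p-p0)/1000).round(4).tolist(),RM.apply([0,-np.degrees(.008*k),0]).round(2))
E
```

```text
Traceback (most recent call last):
  File "w.py", line 21, in th
    print('theta',t.round(4),'r',r.round(1),'F tang(open+)',(f@tang).round(2),'f',f.round(2),'mom',s['moment'].round(2),'gap',s['finger_gap'].round(1))
                                                                                                                              ^^^^^^^^^^^^^^^^^^^^^
AttributeError: 'float' object has no attribute 'round'
```

```bash
sed -i "s/,'gap',s\['finger_gap'\].round(1)//" w.py
python3 - <<'E'
from w import *
t,s=th()
p0,_=target(np.array(hood(t)),90-np.degrees(t),1)
for k in range(1,9):
    u=t-.008*k; p,_=target(np.array(hood(u)),90-np.degrees(u),1); print(((p-p0)/1000).round(4).tolist(),RM.apply([0,-np.degrees(.008*k),0]).round(2))
E
```

```text
theta 0.9531 r 279.8 F tang(open+) 3.35 f [3.45 1.43 0.75] mom [ 0.23 -0.2   0.12]
[-0.0017, -0.0005, -0.0011] [ 0.13 -0.44  0.  ]
[-0.0034, -0.0011, -0.0022] [ 0.27 -0.88  0.  ]
[-0.0051, -0.0016, -0.0033] [ 0.4  -1.31  0.  ]
[-0.0068, -0.0021, -0.0044] [ 0.54 -1.75  0.  ]
[-0.0085, -0.0026, -0.0055] [ 0.67 -2.19  0.  ]
[-0.0102, -0.0031, -0.0067] [ 0.81 -2.63  0.  ]
[-0.0119, -0.0036, -0.0078] [ 0.94 -3.07  0.  ]
[-0.0135, -0.0042, -0.009] [ 1.08 -3.5   0.  ]
```

jog_arm(plan=[-0.0009, -0.0003, -0.0005, 0.07, -0.22, 0, -0.0017, -0.0005, -0.0011, 0.13, -0.44, 0, -0.0026, -0.0008, -0.0016, 0.2, -0.66, 0, -0.0034, -0.0011, -0.0022, 0.27, -0.88, 0])

```text
clock: 14.0
eef_pos: [556.7, 109.1, 297.3]
eef_rot: [2.524, -0.0, 1.871]
wrist_force: [1.2, 3.1, 0.1]
finger_gap: 11.2
finger_force: 20.0
```

```bash
python3 -c "
from w import *
th()"
```

```text
theta 0.9375 r 279.8 F tang(open+) 1.75 f [2.01 2.6  0.07] mom [ 0.34 -0.06  0.25]
```

jog_arm(plan=[-0.0009, -0.0003, -0.0006, 0.07, -0.22, 0, -0.0017, -0.0005, -0.0011, 0.13, -0.44, 0])

```text
clock: 14.2
eef_pos: [555.1, 108.6, 296.3]
eef_rot: [2.515, -0.0, 1.871]
wrist_force: [7.9, 5.4, -1.0]
finger_gap: 11.1
finger_force: 20.0
```

```bash
python3 -c "
from w import *
th()"
```

```text
theta 0.9303 r 279.7 F tang(open+) 7.18 f [ 9.1   2.88 -0.98] mom [ 0.63 -0.8   0.28]
```

jog_arm(plan=[-0.0009, -0.0003, -0.0006, 0.07, -0.22, 0, -0.0017, -0.0005, -0.0011, 0.13, -0.44, 0])

```text
clock: 14.4
eef_pos: [554.5, 108.4, 296.1]
eef_rot: [2.504, 0.0, 1.871]
wrist_force: [23.3, 11.3, -3.0]
finger_gap: 11.3
finger_force: 20.0
```

```bash
python3 -c "
from w import *
th()"
```

```text
theta 0.9268 r 279.9 F tang(open+) 20.03 f [25.61  3.91 -2.97] mom [ 1.22 -2.7   0.37]
```

The force rises sharply at a hood angle of about 0.927. I'll check whether the rod's tip has centred.

```bash
cat > rod.py <<'E'
from w import *
th()
for n in('side','top'):
    im,d=camera(n); np.savez(n+'6.npz',im=im,d=d); im,h,P,d=load(n,'6'); H,S,V=[h[...,i].astype(int) for i in range(3)]
    L=RM.inv().apply(P.reshape(-1,3)-C).reshape(P.shape); near=(d>0)&(abs(L[...,0])<130)&(abs(L[...,1]+78)<25)
    q=L[near&(H>100)&(H<125)&(S>110)&(L[...,2]>120)&(L[...,2]<240)]; print(n,'blue',len(q),np.median(q,0).round(1) if len(q) else '')
    q=L[near&(S<60)&(L[...,2]>100)&(L[...,2]<172)&(abs(L[...,0]+50)<50)]; v=cv2.fitLine(q[:,[0,2]].astype(np.float32),cv2.DIST_HUBER,0,.01,.01).ravel() if len(q)>5 else [1,0]; print('tube',len(q),np.arctan2(v[1],v[0]))
    if n=='side': cv2.imwrite('pics/side6.png',cv2.resize(im[100:260,200:400,::-1],None,fx=4,fy=3.75))
E
python3 rod.py
```

```text
theta 0.9268 r 279.9 F tang(open+) 20.03 f [25.61  3.91 -2.97] mom [ 1.22 -2.7   0.37]
side blue 83 [-17.5 -84.3 187.7]
tube 147 0.84164304
top blue 51 [-19.8 -78.8 190.5]
tube 96 0.85865
```

View pics/side6.png

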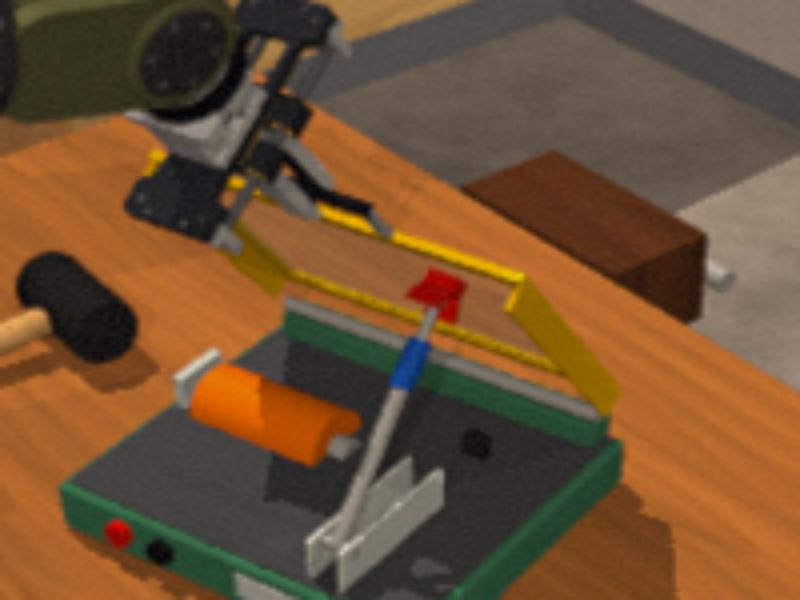

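jog_arm(plan=[0, 0, 0, 0, 0, 0, -0.0006, -0.0002, -0.0004, 0, 0, 0, -0.0008, -0.0003, -0.0005, 0, 0, 0, -0.0008, -0.0003, -0.0005, 0, 0, 0])

```text
clock: 14.9
eef_pos: [554.3, 108.3, 296.0]
eef_rot: [2.503, 0.0, 1.871]
wrist_force: [26.2, 12.5, -4.6]
finger_gap: 11.5
finger_force: 20.0
```

```bash
python3 -c "
from w import *
th()"
```

```text
theta 0.9257 r 280.0 F tang(open+) 21.77 f [28.72  4.25 -4.58] mom [ 1.49 -3.12  0.47]
```

jog_arm(plan=[0, 0, 0, 0, 0, 0, 0, 0, 0, 0, 0, 0, 0, 0, 0, 0, 0, 0, 0, 0, 0, 0, 0, 0, 0, 0, 0, 0, 0, 0, -0.006, -0.002, 0.008, 0, 0, 0, -0.014, -0.004, 0.02, 0, 0, 0, -0.024, -0.007, 0.034, 0, 0, 0, -0.04, -0.012, 0.056, 0, 0, 0, -0.06, -0.018, 0.084, 0, 0, 0, -0.085, -0.026, 0.12, 0, 0, 0, -0.11, -0.03, 0.15, 0, 0, 0, -0.11, -0.03, 0.15, 0, 0, 0, -0.11, -0.03, 0.15, 0, 0, 0], claw=0.045)

```text
clock: 16.3
eef_pos: [442.2, 77.6, 445.3]
eef_rot: [2.507, 0.001, 1.871]
wrist_force: [0.2, -0.1, -0.8]
finger_gap: 45.0
finger_force: 0.0
```

```bash
python3 rod.py; python3 - <<'E'
from w import *
for n in('side','top'):
    im,h,P,d=load(n,'6'); L=RM.inv().apply(P.reshape(-1,3)-C).reshape(P.shape)
    H,S,V=[h[...,i].astype(int) for i in range(3)]
    e=L[(d>0)&(H>22)&(H<32)&(S>170)&(V>120)&(L[...,2]>90)&(abs(L[...,1])<175)&(abs(L[...,0])<180)]
    from scipy.optimize import least_squares
    print(n,'hood',least_squares(lambda t:np.sin(t[0])*(e[:,0]-130)+np.cos(t[0])*(e[:,2]-75)-t[1],[.93,22],loss='soft_l1').x)
    q=L[(h[...,2]<60)&(d>0)&(L[...,2]>290)&(L[...,2]<330)&(abs(L[...,1])<70)&(abs(L[...,0]+20)<60)]; print('handle',len(q),np.median(q,0) if len(q) else '')
E
```

```text
theta 0.8878 r 468.7 F tang(open+) -0.29 f [ 0.17 -0.14 -0.75] mom [-0.12  0.3  -0.06]
side blue 82 [-17.9 -84.1 188.4]
tube 143 0.83815265
top blue 51 [-20.2 -78.8 191.6]
tube 95 0.85945565
side hood [ 0.93026432 22.07334071]
handle 119 [-22.99937237  -1.17372926 314.9202141 ]
top hood [ 0.91752754 23.34393038]
handle 159 [-22.42879659  -7.18528851 315.66774908]
```

View pics/side6.png

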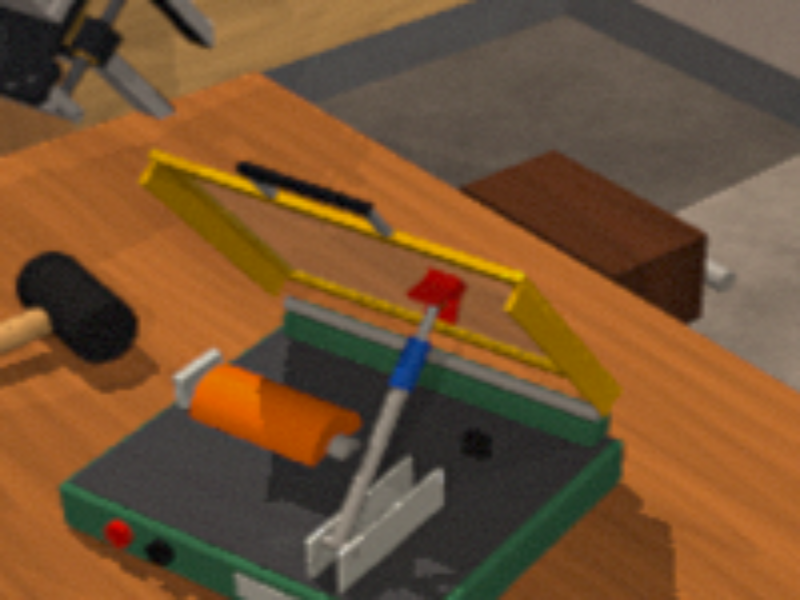

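The tip sits in the red socket at (435,290), the hood rests at about 0.925 rad, and the hand is clear. Handing in.

```bash
python3 -c "
from cell import manip
print(manip.sign_off())"
```

```text
the job is handed in; nothing more can be done
None
```

The job is handed in: the hood rests on its prop at about 0.925 rad, with the rod's tip felt to seat in the socket at about 22 N along the hood's swing. The gripper is clear and the hand tools were left alone; the sign-off returned no verdict.

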